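# Send a dish of whisky stones across the bar

## Task

Carry the brass dish of whisky stones level, without losing a stone, and set it gently and squarely on the shuttle's black rubber pad, long side along the slide. Then wind the red wing knob clockwise, which runs the shuttle with dish and knob away towards the guest, until the yellow pointer stands at the red mark; then swing the yellow brake lever fully over, and last ring the service bell by pressing its plunger right down. Leave the tube rack, the beaker and the copper jigger standing where they are.

Things in the scene. Friction and masses are not known exactly. Their poses are not given: they have to be found in the camera images.
- slide_bed: the serving slide's fixed grey painted bed, 280 mm long (its x, pointing to the guest, away from the robot, give or take its yaw) and 285 mm wide (y from -130 to +155 mm), 16 mm thick, with two steel rods along x. Origin: on the counter, under the bed's middle. It is bolted down. At y -125 to -195 mm a low 20 mm high bracket juts out and carries the brake lever. The shuttle and everything on it slide along this x.
- shuttle (a joint): travel of the aluminium shuttle plate along the bed's +x (m), 0 to 0.1. The plate is 140 mm (x) by 250 mm (y), top face 42 mm above the counter. It carries the pad and the knob and moves only as the knob turns: 12 mm per radian (75 mm per full turn). It is self-locking: pushing the plate itself (needs about 40 N) is not the way. Starts 0 to 10 mm from its near end.
- knob (a joint): angle of the wing knob (rad), 0 to 8.33; turning it clockwise seen from above increases it and runs the shuttle away towards +x of the bed, and the other way brings it back. Always shuttle = 0.012 x knob. Stiff: about 0.45 N m, that is 10 N pushed sideways at 45 mm from the axis; it stays where it is left.
- knob_axis (a point): top of the knob on its vertical axis, 80 mm above the counter; travels with the shuttle, 75 mm to the -y side of the shuttle's middle. The knob is a red bar 104 mm long, 14 mm thick, 28 mm tall (52 to 80 mm above the counter), centred on this axis, over a black disc 48 mm across and 10 mm high on the shuttle.
- knob_end (a point): top of one end of the knob's red bar (the end with a white dash), 52 mm from the axis; the other end is opposite. At knob = 0 it points along the bed's +x.
- pad (a point): centre of the black rubber pad's top, 45 mm above the counter, on the +y side of the shuttle (145 mm from the knob axis, straight across the bed). The pad is 130 mm along the bed's x and 86 mm across, flat, no rim; axes as the bed's. It travels with the shuttle.
- pointer (a point): tip of the small yellow pointer tab (10 mm wide) on the shuttle's +y edge, at the shuttle's middle, 38 mm above the counter.
- mark (a point): the red serving mark: an upright red clip 8 mm wide, 12 mm deep, 26 mm tall, with a white line on top, fixed on the bed's +y margin beside the white scale strip, its inner face 8 mm or so outside the pointer's path, so the pointer passes in front of it. Axes as the bed's; the pointer is at the mark when both have the same x along the bed. Starts 45 to 85 mm ahead of the pointer.
- brake (a joint): angle of the yellow brake lever (rad), 0 = free, sticking out square from the bed's -y side; growing clockwise seen from above to 1.5 = fully on, swung round to point back to the robot along the bed's -x. It swings level about a vertical axis, turns with about 0.15 N m and stays where it is left. Starts between 0 and 0.2.
- brake_pivot (a point): top of the brake lever on its vertical axis, 43 mm above the counter; the boss there is 24 mm across.
- brake_tip (a point): top of the lever's free end, 70 mm from the pivot. The lever is a straight yellow bar 12 mm wide, from 23 to 43 mm above the counter.
- dish: open brass dish, 120 mm (x) by 56 mm (y) by 34 mm tall, walls and floor 3 mm, no lid; origin at the centre of its underside. About 0.16 kg, stands loose on the counter with three stones in it.
- stone0: grey whisky stone, a loose 20 mm cube of about 22 g; origin at the centre of its underside; one of three lying in the dish
- stone1: grey whisky stone, a loose 20 mm cube of about 22 g; origin at the centre of its underside; one of three lying in the dish
- stone2: grey whisky stone, a loose 20 mm cube of about 22 g; origin at the centre of its underside; one of three lying in the dish
- bell (a joint): how far the service bell's plunger is pressed (m): 0 up to 0.006 fully down, springs back, about 5 N to bottom
- bell_top (a point): centre of the top of the bell's brass plunger, 30 mm across, 56 mm above the counter when up; pressed straight down. The steel bell under it is a low dome 92 mm across, fixed to the counter.
- tube_rack: red plastic test-tube rack, 100 x 270 x 142 mm with its six capped tubes; bystander, leave alone; origin at the centre of its underside
- beaker: clear beaker, 88 mm across, 85 mm tall, pipettes standing in it to 130 mm; bystander, leave alone; origin at the centre of its underside
- jigger: copper jigger, 46 mm across, 90 mm tall; bystander, leave alone; origin at the centre of its underside
Things that resemble listed ones, but are neither listed nor needed, are in the scene too. What is shaped like the dish but white is not meant.

How it is judged:
By the outcome, as a careful person would: the job done as asked, in the order asked, and still so for the second after the job is handed in, with the robot touching nothing.
It also fails if it takes over 72 s, if anything falls off the work surface, if the arm or the gripper's body presses on something with over 40 N, if the wrist force passes 120 N, or if a joint passes its speed limit or range.

## Robot

A 7-joint arm with a two-finger parallel gripper is mounted at the origin on the work surface. World frame = base frame: x ahead of the robot, y to its left, z up, the work surface at z = 0. Lengths are in m, angles in rad, forces in N, time in s.
With the tool pointing down it reaches from about 0.35 to 0.9 m from the base axis. Payload 8.1 kg.
Tool frame: the origin (TCP) lies at the centre of the arm's flange, where the gripper is bolted on; the fingertips stand 178 mm ahead of it and the grasp point (between the pads) lies 159 mm ahead of it; z points along the fingers, y is the line along which they close (so a half turn about z gives the same grasp; the last joint's range is limited). The gripper opens to 92 mm and grips with 3 to 60 N. Pads are 19 mm wide; open, the fingers measure 130 mm over their backs; the gripper's body (75 mm by 190 mm) begins 47 mm behind the grasp point.
Start: joints at [1.176, 0.434, 0.025, 1.573, -0.012, 1.134, -0.075], TCP at [0.18, -0.599, 0.405] pointing down, gripper open.
Joint ranges: [-2.62, 2.62], [-0.44, 2.09], [-1.27, 1.32], [0.08, 2.57], [-1.32, 4.46], [0.12, 2], [-2.74, 2.74]. Speed limits (rad/s): [2.22, 2.22, 3.01, 3.01, 3.14, 3.14, 3.14].

## Interface

Orientations are given as a rotation vector (axis times angle).
In Python, from cell import arm gives the robot as it stands. The module is installed in compiled form; this text tells all that it offers.
- The arm moves only by the shell command python3 -m inch 'ROWS' [FORCE]. ROWS is text: rows parted by semicolons, each of 5 numbers parted by spaces: the shift along the tool's x, y, z in m, then the turn about the tool's z in rad, then the finger opening in m, from 0 to 0.0918. In form: x y z roll fingers; .... A call has 1 to 5 rows; each row is the pose to reach, as a shift and turn from the pose commanded when the call began, along the tool's axes at that moment; what a row does not reach only later rows make up. A row lasts 1/10 s, in which the tool goes at most 50 mm and 8.59 degrees, less where a joint would pass 70% of its speed; a pose out of reach is approached as far as the arm can. A call with a gripper value outside its range is refused whole. The fingers move at their own pace and stop on an object; FORCE is the grip in N (left out, the last holds). Time passes only in rows, so rows that repeat a pose let the fingers close. It gives the time, the measured TCP pose, the force, the opening and the grip force at its end, in the units of the state.
- arm.observe(): the state, without advancing time (a new reading comes with each control period).
- arm.get_image(name): name is "scene" or "top"; returns the picture (400x640x3 uint8, red, green, blue); there is no depth.
- arm.get_calibration(name): a dict with "intrinsics" (3x3 intrinsics, pixels), "pose" (4x4, takes a point from camera to world coordinates). Camera axes: x right, y up, looking along -z (the intrinsics and any distortion apply to the point x, -y, -z); pixel columns grow to the right and rows downward; lengths in m; the calibration is good to about 2 mm. A picture is of the moment at which its call begins. get_calibration takes no time and is no camera call.
- arm.sign_off(): hands the job in; it is judged then, once.
Trained networks look in the newest picture that a camera, given by its name, has taken for a name from the list of things; names that differ only in an ending like _2 or _b are one class to them, and where a whole thing is asked for, a point or a joint stands for the part that bears it (a point fixed in the world has none). Each returns a list of dicts, best first, with "conf" (0 to 1); they miss things now and then, are a little off and sometimes report something else, mostly with a low value. They report only what shows in the picture. A call takes as long as a camera call. They do not tell look-alikes from the thing itself.
- arm.look_for(camera, query): "point" ([row, column] in pixels, amid what is visible of it).
- arm.silhouettes(camera, query): "region" (400x640 bool, what is visible of it) and "point" ([row, column] in pixels, amid what is visible of it).
- arm.place_of(camera, query): "point" ([row, column] in pixels: a listed point, or the origin of a listed thing).
The state is a dict: "clock": time; "joints": joint angles; "dq": joint speeds; "joint_efforts": joint torques, N m; "position": TCP position; "ee_rot": TCP orientation; "force": force on the tool from outside, world axes, zero at the start; "ft_torque": the same for the moment, N m; "width": opening from 0.0 (shut) to 1.0 (fully open); "gripper_force": force on a finger pad.
Only numpy, scipy, OpenCV 4.12 (cv2) and the standard library are available. Lean on these libraries where they do the work, as an engineer would, in place of code of your own. Each camera call takes 0.05 s, during which the arm holds its last target. There are 200 camera calls.

## Working session

There is one attempt and no reset: what is moved stays moved. The work goes in short steps, Python scripts to look and compute and a shell command to move; the robot and the scene stay as the last step left them, time stands still between calls to the robot, and variables do not carry over. Pictures are saved under pics/ and viewed, at most 10 in all, crops included, and the job is handed in when it is done.

```bash
mkdir -p pics
cat > h.py <<'E'
import numpy as np, cv2
from cell import arm
from scipy.spatial.transform import Rotation as R
def ray(cam,px):
    c=arm.get_calibration(cam);K=np.array(c["intrinsics"]);T=np.array(c["pose"])
    r,cc=px;d=np.linalg.inv(K)@np.array([cc,r,1.]);d=np.array([d[0],-d[1],-d[2]])
    return T[:3,3],T[:3,:3]@d
def at(cam,px,z):
    o,d=ray(cam,px);return o+d*(z-o[2])/d[2]
def proj(cam,p):
    c=arm.get_calibration(cam);K=np.array(c["intrinsics"]);T=np.array(c["pose"])
    q=T[:3,:3].T@(np.array(p)-T[:3,3]);q=K@np.array([q[0],-q[1],-q[2]]);return q[1]/q[2],q[0]/q[2]
def save(cam,name):
    im=arm.get_image(cam);cv2.imwrite(f"pics/{name}.png",im[:,:,::-1]);return im
E
python3 - <<'E'
from h import *
np.set_printoptions(precision=4,suppress=True)
for c in("scene","top"):
    save(c,c+"0");k=arm.get_calibration(c);print(k)
Z=dict(knob_axis=.08,knob_end=.08,pad=.045,pointer=.038,mark=.042,brake_pivot=.043,brake_tip=.043,dish=0,bell_top=.056,stone0=.003,tube_rack=0,beaker=0,jigger=0,slide_bed=0)
for q,z in Z.items():
    for c in("top","scene"):
        for d in arm.place_of(c,q)[:3]:print(q,c,round(d["conf"],2),np.round(d["point"]),at(c,d["point"],z)[:2])
print(arm.observe())
E
```

```text
{'intrinsics': array([[404.121 ,   0.    , 322.639 ],
       [  0.    , 404.121 , 191.6761],
       [  0.    ,   0.    ,   1.    ]]), 'pose': array([[-0.7195, -0.491 ,  0.4912,  1.0821],
       [ 0.6945, -0.5129,  0.5046,  0.605 ],
       [ 0.0042,  0.7042,  0.71  ,  0.849 ],
       [ 0.    ,  0.    ,  0.    ,  1.    ]])}
{'intrinsics': array([[464.8193,   0.    , 317.312 ],
       [  0.    , 464.8193, 197.7415],
       [  0.    ,   0.    ,   1.    ]]), 'pose': array([[ 0.0202,  0.9961, -0.0864,  0.425 ],
       [-0.9997,  0.0213,  0.0116,  0.0483],
       [ 0.0134,  0.0862,  0.9962,  1.3842],
       [ 0.    ,  0.    ,  0.    ,  1.    ]])}
knob_axis top 0.9 [196. 352.] [ 0.5452 -0.0643]
knob_axis scene 0.57 [167. 292.] [ 0.5441 -0.0719]
knob_axis scene 0.23 [216. 349.] [0.5626 0.166 ]
knob_end scene 0.7 [271. 448.] [0.5206 0.4341]
knob_end scene 0.69 [172. 272.] [ 0.5965 -0.0969]
pad top 0.75 [200. 302.] [0.5326 0.0765]
pad top 0.31 [228. 191.] [0.4479 0.3929]
pad scene 0.56 [203. 338.] [0.5242 0.0938]
pointer top 0.77 [205. 284.] [0.5195 0.1277]
pointer scene 0.83 [214. 351.] [0.524
[... 1405 characters left out ...]
p 0.36 [208. 465.] [ 0.5223 -0.4109]
jigger scene 0.84 [160. 222.] [ 0.6283 -0.3255]
slide_bed top 0.58 [188. 330.] [ 0.5767 -0.0043]
slide_bed scene 0.78 [203. 304.] [ 0.5662 -0.0038]
{'clock': 1.5, 'joints': array([ 1.1764,  0.4345,  0.025 ,  1.5732, -0.0116,  1.134 , -0.0751]), 'dq': array([ 0.0003,  0.0002, -0.0018, -0.0016, -0.0002,  0.0002, -0.0007]), 'joint_efforts': array([  0.    , -66.7659,   0.9839, -31.4804,  -0.0607,   0.0328,
        -0.    ]), 'position': array([ 0.1797, -0.5986,  0.4048]), 'ee_rot': array([ 3.1082,  0.4565, -0.    ]), 'force': array([-0.2509,  0.0011,  0.6831]), 'ft_torque': array([-0.0057,  0.0245,  0.0051]), 'gripper_force': 0.0, 'width': 1.001825546086797}
```

Run:
```python
import cv2
a=cv2.imread('pics/top0.png');cv2.imwrite('pics/top0b.png',cv2.resize(a[120:300,110:500],(800,369),interpolation=cv2.INTER_CUBIC))
a=cv2.imread('pics/scene0.png');cv2.imwrite('pics/scene0b.png',cv2.resize(a[90:350,180:560],(800,547),interpolation=cv2.INTER_CUBIC))
```

```text
(no output)
```

View pics/top0b.png

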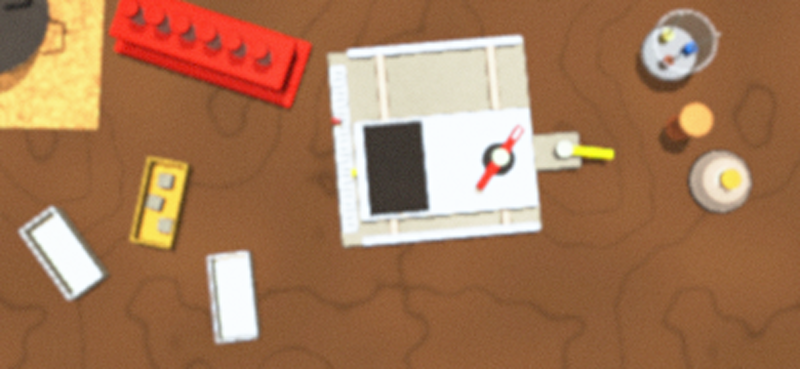

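View pics/scene0b.png

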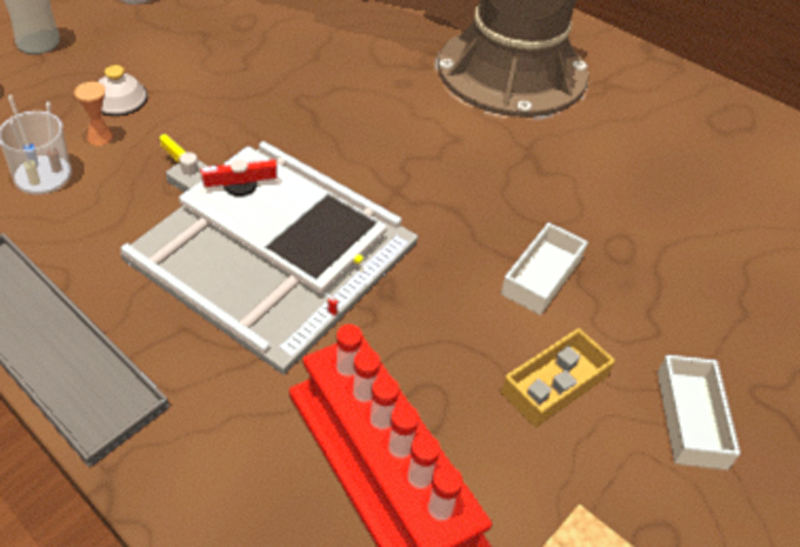

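Three dish-shaped things in the top picture. The white one at (264,221) and the white one at (242,143) are look-alikes. The brass one at about (219,189) holds three grey stones, so it is the dish meant. The knob is at (197,353), the mark at (179,274), the pointer at (205,284), the bell plunger at (207,465) and the brake tip at (195,408). Next I fit the poses.

```bash
cat >> h.py <<'E'
from scipy.optimize import minimize
def hull(cam,p,lx,ly,z0,z1):
    x,y,w=p;c,s=np.cos(w),np.sin(w)
    P=[proj(cam,[x+c*a-s*b,y+s*a+c*b,z]) for a in(-lx/2,lx/2) for b in(-ly/2,ly/2) for z in(z0,z1)]
    P=np.array(P)[:,::-1];return cv2.convexHull(P.astype(np.float32))
def fit(masks,p0,lx,ly,z0,z1,S=6):
    # masks: {cam: bool img}; IoU against convex hull of mask
    D={}
    for cam,m in masks.items():
        pts=np.argwhere(m)[:,::-1];x0,y0=pts.min(0)-15;x1,y1=pts.max(0)+15
        big=cv2.resize(m[y0:y1,x0:x1].astype(np.float32),None,fx=S,fy=S,interpolation=cv2.INTER_LINEAR)>.5
        h=cv2.convexHull(np.argwhere(big)[:,::-1].astype(np.int32));b=np.zeros(big.shape,np.uint8);cv2.fillConvexPoly(b,h,1)
        D[cam]=(b,x0,y0)
    def f(p):
        e=0
        for cam,(b,x0,y0) in D.items():
            h=(hull(cam,p,lx,ly,z0,z1)-[x0,y0]+.5)*S;r=np.zeros_like(b);cv2.fillConvexPoly(r,np.round(h).astype(np.int32),1)
            e+=1-(r&b).sum()/max(1,(r|b).sum())
        return e
    best=None
    for w in(-.4,0,.4):
        q=np.array(p0,float)+[0,0,w];r=minimize(f,q,method="Nelder-Mead",options=dict(initial_simplex=[q,q+[.01,0,0],q+[0,.01,0],q+[0,0,.2]],xatol=1e-4,fatol=1e-4))
        if best is None or r.fun<best.fun:best=r
    return best.x,best.fun
def big(m,px):
    n,l,st,c=cv2.connectedComponentsWithStats(m.astype(np.uint8));px=np.array(px)
    k=min(range(1,n),key=lambda i:np.hypot(*(c[i][::-1]-px)) if st[i][4]>8 else 1e9);return l==k
def hsv(cam,im=None):
    im=arm.get_image(cam)[:,:,::-1] if im is None else im
    return cv2.cvtColor(im.copy(),cv2.COLOR_BGR2HSV)
E
python3 - <<'E'
from h import *
np.set_printoptions(precision=4,suppress=True)
H={c:hsv(c,cv2.imread(f'pics/{c}0.png')) for c in("top","scene")}
def both(n,f,g,p0,*a):
    M={c:big(f(*[H[c][:,:,i].astype(int) for i in range(3)]),proj(c,[*p0[:2],g])) for c in H}
    print(n,[int(m.sum()) for m in M.values()],both_(M,p0,a))
def both_(M,p0,a): return [np.round(fit(m,p0,*a)[0],4).tolist()+[round(fit(m,p0,*a)[1],3)] for m in (M,{"top":M["top"]},{"scene":M["scene"]})]
yel=lambda h,s,v:(h>18)&(h<34)&(s>130)&(v>100)
both("dish",yel,.02,(.472,.405,-.1),.12,.056,0,.034)
both("pad",lambda h,s,v:v<70,.045,(.53,.078,.08),.13,.086,.045,.045)
red=lambda h,s,v:((h<5)|(h>174))&(s>170)&(v>100)
both("knobred",red,.07,(.545,-.068,-.6),.104,.014,.052,.08)
both("brake",yel,.035,(.56,-.2,-1.5),.07,.012,.023,.043)
both("bell",yel,.055,(.515,-.4,0),.027,.027,.05,.056)
both("pointer",yel,.038,(.523,.13,.08),.01,.01,.036,.038)
both("mark",red,.03,(.592,.155,.08),.008,.012,.016,.042)
print("bell scene",at("scene",(124.5,234.7),.056))
for q in("bell_top","mark"):
    for c in("top","scene"):
        for d in arm.silhouettes(c,q)[:3]:
            print(q,c,d["conf"],d["point"],d["region"].sum(),at(c,d["point"],.05)[:2])
E
```

```text
Traceback (most recent call last):
  File "h.py", line 36, in fit
    q=np.array(p0,float)+[0,0,w];r=minimize(f,q,method="Nelder-Mead",options=dict(initial_simplex=[q,q+[.01,0,0],q+[0,.01,0],q+[0,0,.2]],xatol=1e-4,fatol=1e-4))
                                   ~~~~~~~~^^^^^^^^^^^^^^^^^^^^^^^^^^^^^^^^^^^^^^^^^^^^^^^^^^^^^^^^^^^^^^^^^^^^^^^^^^^^^^^^^^^^^^^^^^^^^^^^^^^^^^^^^^^^^^^^^^^^^
  File "h.py", line 31, in f
    h=(hull(cam,p,lx,ly,z0,z1)-[x0,y0]+.5)*S;r=np.zeros_like(b);cv2.fillConvexPoly(r,np.round(h).astype(np.int32),1)
       ~~~~^^^^^^^^^^^^^^^^^^^
  File "h.py", line 18, in hull
    P=[proj(cam,[x+c*a-s*b,y+s*a+c*b,z]) for a in(-lx/2,lx/2) for b in(-ly/2,ly/2) for z in(z0,z1)]
       ~~~~^^^^^^^^^^^^^^^^^^^^^^^^^^^^^
  File "h.py", line 11, in proj
    c=arm.get_calibration(cam);K=np.array(c["intrinsics"]);T=np.array(c["pose"])
ValueError: time passes only in moves, steps and waits
```

```bash
sed -i 's/arm.get_calibration(cam)/CAL(cam)/' h.py; sed -i '3a import functools\nCAL=functools.lru_cache(None)(lambda c: arm.get_calibration(c))' h.py
cat > m.py <<'E'
from h import *
np.set_printoptions(precision=4,suppress=True)
H={c:hsv(c,cv2.imread(f'pics/{c}0.png')) for c in("top","scene")}
def both(n,f,g,p0,*a):
    M={c:big(f(*[H[c][:,:,i].astype(int) for i in range(3)]),proj(c,[*p0[:2],g])) for c in H}
    print(n,[int(m.sum()) for m in M.values()],[np.round(np.append(*fit(m,p0,*a)),4).tolist() for m in (M,{"top":M["top"]},{"scene":M["scene"]})])
yel=lambda h,s,v:(h>18)&(h<34)&(s>130)&(v>100)
red=lambda h,s,v:((h<5)|(h>174))&(s>170)&(v>100)
E
cat m.py - > m0.py <<'E'
both("dish",yel,.02,(.472,.405,-.1),.12,.056,0,.034)
both("pad",lambda h,s,v:v<70,.045,(.53,.078,.08),.13,.086,.045,.045)
both("knobred",red,.07,(.545,-.068,-.6),.104,.014,.052,.08)
both("brake",yel,.035,(.56,-.2,-1.5),.07,.012,.023,.043)
both("bell",yel,.055,(.515,-.4,0),.027,.027,.05,.056)
both("pointer",yel,.038,(.523,.13,.08),.01,.01,.036,.038)
both("mark",red,.03,(.592,.155,.08),.008,.012,.016,.042)
print("bell scene",at("scene",(124.5,234.7),.056))
print(arm.observe()["clock"])
E
time python3 m0.py
```

```text
dish [710, 568] [[0.4736, 0.4112, -0.163, 0.2694], [0.4759, 0.4112, -0.1624, 0.0485], [0.4639, 0.4078, -0.1298, 0.129]]
pad [1023, 59] [[0.5304, 0.0749, 0.1332, 1.188], [0.5304, 0.0749, 0.1332, 0.188], [0.53, 0.078, -0.32, 1.0]]
knobred [10, 249] [[0.5456, -0.065, -0.6088, 1.0933], [0.5174, -0.0801, -0.0267, 0.8824], [0.5478, -0.0685, -0.5578, 0.1743]]
brake [125, 90] [[0.5576, -0.2136, -1.6867, 0.7216], [0.5581, -0.2056, -1.6752, 0.3972], [0.5579, -0.2082, -1.7306, 0.3111]]
bell [61, 45] [[0.5227, -0.3954, -0.575, 0.5506], [0.5238, -0.395, 0.4023, 0.3547], [0.5217, -0.3948, -0.4232, 0.1929]]
pointer [710, 13] [[0.5226, 0.1357, 0.4531, 1.2826], [0.523, 0.13, -0.32, 1.0], [0.5226, 0.1357, 0.4531, 0.2826]]
mark [2993, 17] [[0.5956, 0.1612, -0.6323, 1.411], [0.592, 0.155, -0.32, 1.0], [0.5956, 0.1612, -0.6323, 0.411]]
bell scene [ 0.5263 -0.3846  0.056 ]
1.5
real	0m1.254s
user	0m1.811s
sys	0m0.072s
```

```bash
cat m.py - > m1.py <<'E'
dk=lambda h,s,v:(v<115)&(s<110)
both("pad",dk,.045,(.53,.078,.08),.13,.086,.045,.045)
both("pad+edge",lambda h,s,v:(v<130),.045,(.53,.078,.08),.13,.086,.043,.045)
yel2=lambda h,s,v:(h>16)&(h<36)&(s>110)&(v>60)
both("dish",yel2,.02,(.472,.405,-.1),.12,.056,0,.034)
red2=lambda h,s,v:((h<8)|(h>172))&(s>120)&(v>90)
both("knobred",red2,.066,(.545,-.068,-.6),.104,.014,.052,.08)
both("brake",yel2,.035,(.56,-.2,-1.5),.07,.012,.023,.043)
for nm,p in dict(knob=(196,353),pad=(200,303),dish=(219,189)).items(): print(nm,H["top"][p],H["scene"][tuple(int(v) for v in proj("scene",at("top",p,.045)))])
# bed white rails / plate edge profile for yaw: bright region
b=cv2.imread('pics/top0.png').astype(int).sum(2)
for k,f in dict(light=lambda h,s,v:(s<70)&(v>140)).items():
    m=big(f(*[H["top"][:,:,i].astype(int) for i in range(3)]),(188,330));
    c,_=cv2.findContours(m.astype(np.uint8),0,2);r=cv2.minAreaRect(max(c,key=len));print(r)
    # corners to world z .02
    for q in cv2.boxPoints(r):print(at("top",(q[1],q[0]),.03)[:2])
cv2.imwrite('pics/m.png',cv2.resize(cv2.imread('pics/scene0.png')[130:300,230:480],(800,544),interpolation=cv2.INTER_CUBIC))
E
python3 m1.py
```

```text
pad [1165, 991] [[0.5309, 0.0776, 0.1089, 0.1429], [0.5278, 0.0759, 0.099, 0.094], [0.5306, 0.0779, 0.1026, 0.048]]
pad+edge [1192, 1002] [[0.5304, 0.0764, 0.1142, 0.1388], [0.5294, 0.0759, 0.1333, 0.0741], [0.5306, 0.0779, 0.1193, 0.0602]]
dish [828, 1070] [[0.474, 0.41, -0.1574, 0.1415], [0.4724, 0.4122, -0.1588, 0.0965], [0.4732, 0.4088, -0.1658, 0.0364]]
knobred [23, 278] [[0.5468, -0.0678, -0.6321, 0.9446], [0.5252, -0.0585, -0.5199, 0.781], [0.5469, -0.0673, -0.61, 0.102]]
brake [142, 95] [[0.558, -0.2036, -1.6754, 0.7406], [0.5585, -0.2047, -1.6603, 0.4148], [0.5581, -0.2047, -1.6752, 0.3287]]
knob [ 48   5 253] [179 175  96]
pad [13 37 62] [13 52 78]
dish [ 17 122 157] [ 17 126 125]
((331.50347900390625, 187.54139709472656), (97.49539184570312, 119.00418853759766), 85.2363510131836)
[0.6988 0.1808]
[ 0.7366 -0.1695]
[ 0.4496 -0.1952]
[0.414 0.149]
```

View pics/m.png

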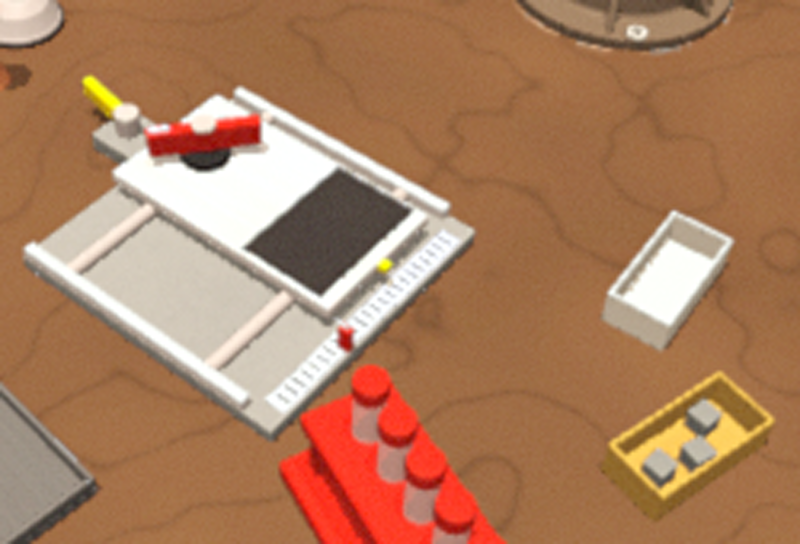

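The enlarged picture confirms it: the brass dish with three grey stones is at bottom right, scene px about (272,445). The knob, pad, yellow pointer (213,350) and red mark (236,338) are also clear. Next is the approach.

```bash
cat > go.py <<'E'
import sys; from h import *
# args: x,y,z,phi per waypoint; prints tool shift from previous pose
o=arm.observe();T=R.from_rotvec(o["ee_rot"]).as_matrix();p=np.array(o["position"]);f=np.arctan2(T[1,0],T[0,0])
print("pose",np.round(p,4),"phi %.3f"%f,"tilt %.3f"%np.arccos(-T[2,2]),"j",np.round(o["joints"],2),"F",np.round(o["force"],1),"w %.1fmm g %.1f t %.2f"%(o["width"]*91.8,o["gripper_force"],o["clock"]))
for a in sys.argv[1:]:
    x,y,z,g=map(float,a.split(","));d=np.array([x,y,z])-p
    s=[np.cos(f)*d[0]+np.sin(f)*d[1],np.sin(f)*d[0]-np.cos(f)*d[1],-d[2]]
    r=f-g
    print(a,"-> %.4f %.4f %.4f %.3f"%(*s,r),"rows %.1f"%max(np.linalg.norm(d)/.05,abs(r)/.149));p=p+d;f=g
E
python3 go.py .35,-.46,.4,.69 .48,-.25,.38,1.4 .53,-.02,.36,2.1 .5,.2,.36,2.8 .473,.41,.3,2.98
```

```text
pose [ 0.1797 -0.5986  0.4048] phi 0.292 tilt 0.000 j [ 1.18  0.43  0.03  1.57 -0.01  1.13 -0.08] F [-0.3  0.   0.7] w 92.0mm g 0.0 t 1.50
.35,-.46,.4,.69 -> 0.2029 -0.0838 0.0048 -0.398 rows 4.4
.48,-.25,.38,1.4 -> 0.2339 -0.0792 0.0200 -0.710 rows 5.0
.53,-.02,.36,2.1 -> 0.2352 0.0102 0.0200 -0.700 rows 4.7
.5,.2,.36,2.8 -> 0.2051 0.0852 -0.0000 -0.700 rows 4.7
.473,.41,.3,2.98 -> 0.0958 0.1888 0.0600 -0.180 rows 4.4
```

```bash
python3 -m inch '0.203 -0.084 0.005 -0.4 0.09; 0.203 -0.084 0.005 -0.4 0.09; 0.203 -0.084 0.005 -0.4 0.09; 0.203 -0.084 0.005 -0.4 0.09; 0.203 -0.084 0.005 -0.4 0.09' && python3 -m inch '0.234 -0.079 0.02 -0.71 0.09; 0.234 -0.079 0.02 -0.71 0.09; 0.234 -0.079 0.02 -0.71 0.09; 0.234 -0.079 0.02 -0.71 0.09; 0.234 -0.079 0.02 -0.71 0.09' && python3 go.py  .53,-.02,.36,2.1 .5,.2,.36,2.8 .473,.41,.3,2.98
```

```text
clock: 2.0
position: [0.3544, -0.4557, 0.3999]
ee_rot: [-2.951, -1.074, -0.004]
force: [0.4, 0.8, 0.3]
width: 0.983
gripper_force: 0.0
clock: 2.5
position: [0.4807, -0.2477, 0.3799]
ee_rot: [2.394, 2.033, 0.001]
force: [0.3, -0.2, 0.5]
width: 0.98
gripper_force: 0.0
pose [ 0.4807 -0.2477  0.3799] phi 1.408 tilt 0.001 j [ 0.66  0.35 -0.37  1.79  0.15  1.03  0.07] F [ 0.3 -0.2  0.5] w 90.0mm g 0.0 t 2.50
.53,-.02,.36,2.1 -> 0.2327 0.0117 0.0199 -0.692 rows 4.7
.5,.2,.36,2.8 -> 0.2051 0.0852 -0.0000 -0.700 rows 4.7
.473,.41,.3,2.98 -> 0.0958 0.1888 0.0600 -0.180 rows 4.4
```

```bash
python3 -m inch '0.233 0.012 0.02 -0.69 0.09; 0.233 0.012 0.02 -0.69 0.09; 0.233 0.012 0.02 -0.69 0.09; 0.233 0.012 0.02 -0.69 0.09; 0.233 0.012 0.02 -0.69 0.09' >/dev/null && python3 -m inch '0.205 0.085 0 -0.7 0.09; 0.205 0.085 0 -0.7 0.09; 0.205 0.085 0 -0.7 0.09; 0.205 0.085 0 -0.7 0.09; 0.205 0.085 0 -0.7 0.09' >/dev/null && python3 -m inch '0.096 0.189 0.06 -0.18 0.09; 0.096 0.189 0.06 -0.18 0.09; 0.096 0.189 0.06 -0.18 0.09; 0.096 0.189 0.06 -0.18 0.09; 0.096 0.189 0.06 -0.18 0.09' && python3 go.py .473,.41,.184,2.982
```

```text
clock: 4.0
position: [0.4749, 0.4131, 0.2986]
ee_rot: [-0.259, -3.129, -0.003]
force: [-0.6, 1.0, -0.4]
width: 0.979
gripper_force: 0.0
pose [0.4749 0.4131 0.2986] phi 2.976 tilt 0.003 j [-0.32  0.66 -0.75  1.64  0.51  1.05  0.18] F [-0.6  1.  -0.4] w 89.9mm g 0.0 t 4.00
.473,.41,.184,2.982 -> 0.0014 -0.0034 0.1146 -0.006 rows 2.3
```

```bash
python3 -m inch '0.001 -0.003 0.04 0 0.09; 0.001 -0.003 0.08 0 0.09; 0.001 -0.003 0.1 0 0.09; 0.001 -0.003 0.115 0 0.09; 0.001 -0.003 0.115 0 0.09' && python3 -m inch '0 0 0 0 0.065; 0 0 0 0 0.06; 0 0 0 0 0.055; 0 0 0 0 0.05; 0 0 0 0 0.05' 15 && python3 -m inch '0 0 0 0 0.05; 0 0 0 0 0.05' && python3 go.py
```

```text
clock: 4.5
position: [0.4755, 0.4052, 0.183]
ee_rot: [-0.267, -3.128, 0.003]
force: [0.5, -0.1, -0.0]
width: 0.984
gripper_force: 0.0
clock: 5.0
position: [0.476, 0.4062, 0.1855]
ee_rot: [0.267, 3.129, 0.002]
force: [-0.3, 0.2, 5.0]
width: 0.608
gripper_force: 15.0
clock: 5.2
position: [0.476, 0.4062, 0.1855]
ee_rot: [0.267, 3.129, 0.002]
force: [0.1, 0.7, 6.4]
width: 0.608
gripper_force: 15.0
pose [0.476  0.4062 0.1855] phi 2.972 tilt 0.002 j [-0.36  0.78 -0.67  1.73  0.62  0.85  0.09] F [0.1 0.7 6.4] w 55.8mm g 15.0 t 5.20
```

```bash
python3 -m inch '0 0 -0.01 0 0.05; 0 0 -0.03 0 0.05; 0 0 -0.06 0 0.05; 0 0 -0.095 0 0.05; 0 0 -0.13 0 0.05' 20 && python3 -m inch '0 0 -0.015 0 0.05; 0 0 -0.02 0 0.05; 0 0 -0.02 0 0.05'
cat > v.py <<'E'
import sys; from h import *
c,n=sys.argv[1:3];r0,r1,c0,c1=map(int,sys.argv[3:7]);im=arm.get_image(c)
a=im[r0:r1,c0:c1,::-1];k=min(800/a.shape[1],600/a.shape[0]);cv2.imwrite(f'pics/{n}.png',cv2.resize(a,None,fx=k,fy=k,interpolation=cv2.INTER_CUBIC)); cv2.imwrite(f'pics/raw_{n}.png',im[:,:,::-1])
E
python3 v.py scene lift 120 360 260 560; python3 go.py .49,.33,.34,3.05 .51,.2,.34,3.15 .531,.077,.34,3.25 .531,.077,.235,3.25
```

```text
clock: 5.7
position: [0.4753, 0.4053, 0.3159]
ee_rot: [-0.266, -3.129, 0.002]
force: [0.4, -0.0, -2.5]
width: 0.605
gripper_force: 20.0
clock: 6.0
position: [0.4757, 0.4054, 0.3342]
ee_rot: [-0.267, -3.13, 0.001]
force: [-0.3, 0.2, -3.4]
width: 0.608
gripper_force: 20.0
pose [0.4756 0.4052 0.3333] phi 2.972 tilt 0.002 j [-0.29  0.62 -0.77  1.61  0.47  1.11  0.21] F [ 0.4 -0.2 -3. ] w 56.0mm g 20.0 t 6.05
.49,.33,.34,3.05 -> -0.0269 -0.0717 -0.0067 -0.078 rows 1.5
.51,.2,.34,3.15 -> -0.0318 -0.1276 -0.0000 -0.100 rows 2.6
.531,.077,.34,3.25 -> -0.0200 -0.1232 -0.0000 -0.100 rows 2.5
.531,.077,.235,3.25 -> -0.0000 0.0000 0.1050 0.000 rows 2.1
```

View pics/lift.png

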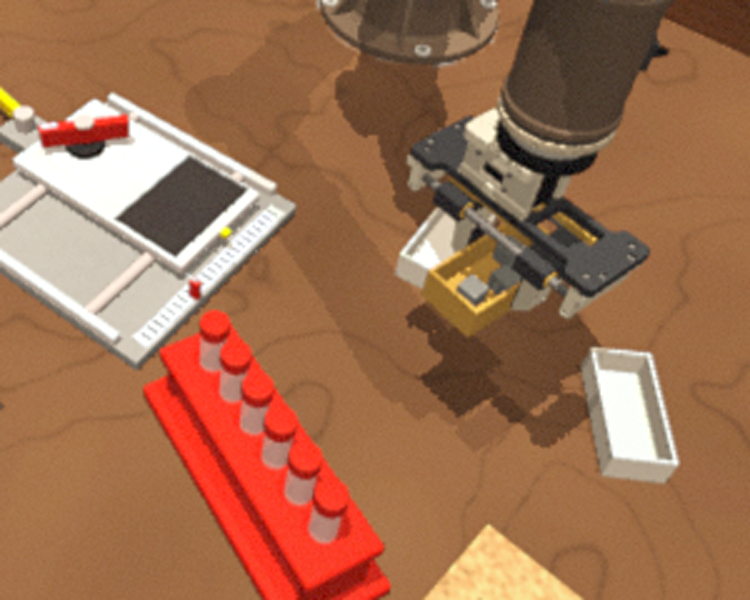

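The dish hangs level with its stones (lift crop about (470,280)), and the pad and its surroundings are clear.

```bash
python3 -m inch '-0.007 -0.018 -0.003 -0.02 0.05; -0.019 -0.05 -0.007 -0.05 0.05; -0.034 -0.09 -0.007 -0.1 0.05; -0.047 -0.13 -0.007 -0.14 0.05; -0.06 -0.17 -0.007 -0.18 0.05' && python3 go.py .515,.16,.34,3.2 .533,.0775,.34,3.25
```

```text
clock: 6.55
position: [0.5058, 0.226, 0.3397]
ee_rot: [0.019, -3.139, 0.002]
force: [0.9, 0.2, -2.3]
width: 0.607
gripper_force: 20.0
pose [0.5058 0.226  0.3397] phi -3.130 tilt 0.003 j [ 0.09  0.53 -0.86  1.78  0.46  1.05  0.64] F [ 0.9  0.2 -2.3] w 55.7mm g 20.0 t 6.55
.515,.16,.34,3.2 -> -0.0084 -0.0661 -0.0003 -6.330 rows 42.5
.533,.0775,.34,3.25 -> -0.0132 -0.0834 -0.0000 -0.050 rows 1.7
```

```bash
sed -i 's/    r=f-g/    r=(f-g+np.pi)%(2*np.pi)-np.pi/' go.py; python3 -m inch '-0.007 -0.04 0 -0.025 0.05; -0.013 -0.08 0 -0.05 0.05; -0.02 -0.115 0 -0.08 0.05; -0.024 -0.138 0 -0.097 0.05; -0.0255 -0.149 0 -0.097 0.05' && python3 -m inch '0 0 0.02 0 0.05; 0 0 0.05 0 0.05; 0 0 0.07 0 0.05; 0 0 0.08 0 0.05; 0 0 0.08 0 0.05' && python3 go.py .533,.0775,.232,3.252 && cat m.py - >m2.py <<'E'
for c in H: H[c]=hsv(c,save(c,"place_"+c)[:,:,::-1])
t=arm.observe()["position"][2]; z=t-.1835; z=max(z,.045);print("z",z)
yel2=lambda h,s,v:(h>16)&(h<36)&(s>110)&(v>60)
both("dish",yel2,z+.02,(.53,.0775,.11),.12,.056,z,z+.034)
E
python3 m2.py
python3 - <<'E'
import cv2
a=cv2.imread('pics/place_scene.png')[130:280,240:440];cv2.imwrite('pics/place_s.png',cv2.resize(a,(800,600),interpolation=cv2.INTER_CUBIC))
E
```

```text
clock: 7.05
position: [0.5332, 0.0761, 0.3397]
ee_rot: [0.163, -3.134, 0.002]
force: [0.1, -0.2, -2.4]
width: 0.604
gripper_force: 20.0
clock: 7.55
position: [0.5324, 0.0799, 0.2602]
ee_rot: [0.17, -3.134, -0.0]
force: [-0.3, -0.0, -1.4]
width: 0.605
gripper_force: 20.0
pose [0.5324 0.0799 0.2602] phi -3.033 tilt 0.003 j [ 0.33  0.61 -0.82  1.89  0.56  0.89  0.91] F [-0.3 -0.  -1.4] w 55.5mm g 20.0 t 7.55
.533,.0775,.232,3.252 -> -0.0004 -0.0025 0.0282 -0.002 rows 0.6
z 0.07859442267141858
dish [46, 14] [[0.5278, 0.0857, 0.1646, 1.8585], [0.5286, 0.0916, 0.2605, 0.8863], [0.5237, 0.1138, 0.8799, 0.9556]]
```

View pics/place_s.png

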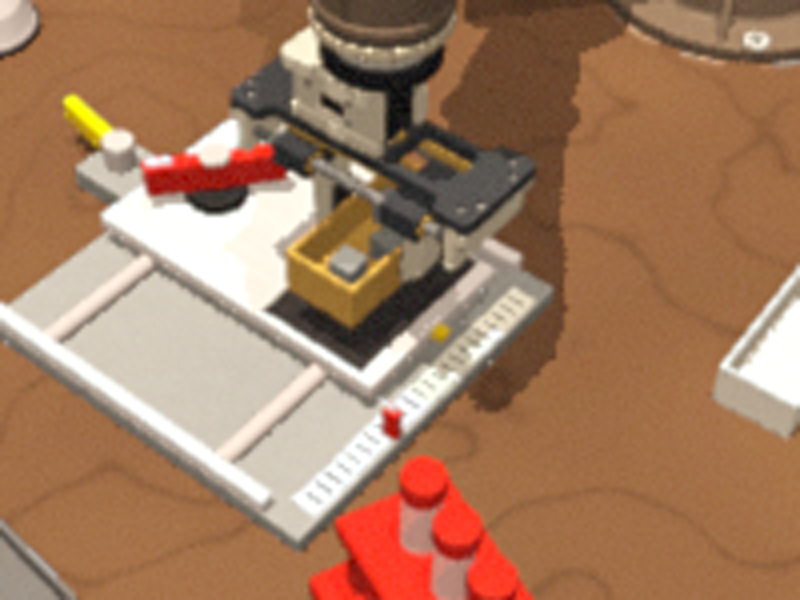

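Run:
```python
from h import *
y=.109;c,s=np.cos(y),np.sin(y);X=np.array([c,s,0]);Y=np.array([-s,c,0])
z=.0747;d=np.array([.5324,.0799,z])-.0029*X
for n,a,b,h in(("rimL",60,-28,.034),("rimF",60,28,.034),("botF",60,28,0),("rimR",60,28,.034)):
    print(n,np.round(proj("scene",d+X*a/1e3+Y*b/1e3+[0,0,h]),1))
p=np.array([.5306,.0779,.045])
for b in(-43,43):print("pad",np.round(proj("scene",p+X*.065+Y*b/1e3),1))
print("seen rimL 193.75 312, rimF 203.3 327.5, botF 212 327, pad 207 306.3, 220.5 330.5")
for px in((193.75,312),(203.3,327.5)): print((at("scene",px,z+.034)-d)[:2]@np.c_[X[:2],Y[:2]])
```

```text
rimL [191.8 310.9]
rimF [202.  327.7]
botF [211.  327.5]
rimR [202.  327.7]
pad [206.8 305.2]
pad [222.4 329.9]
seen rimL 193.75 312, rimF 203.3 327.5, botF 212 327, pad 207 306.3, 220.5 330.5
[ 0.06343463 -0.02127396]
[0.06384761 0.03046422]
```

```bash
python3 -m inch '0.001 -0.003 0.008 0 0.05; 0.001 -0.003 0.016 0 0.05; 0.001 -0.003 0.022 0 0.05; 0.001 -0.003 0.025 0 0.05; 0.001 -0.003 0.025 0 0.05' && python3 go.py .5315,.077,.2305,3.252
```

```text
clock: 8.15
position: [0.5323, 0.0762, 0.2362]
ee_rot: [0.168, -3.136, 0.0]
force: [0.3, -0.2, -2.0]
width: 0.61
gripper_force: 20.0
pose [0.5323 0.0762 0.2362] phi -3.034 tilt 0.001 j [ 0.32  0.64 -0.79  1.92  0.6   0.84  0.88] F [ 0.3 -0.2 -2. ] w 56.0mm g 20.0 t 8.15
.5315,.077,.2305,3.252 -> 0.0007 0.0009 0.0057 -0.003 rows 0.1
```

```bash
python3 -m inch '0.001 0 0.002 0 0.05; 0.001 0 0.003 0 0.05; 0.001 0 0.004 0 0.05; 0.001 0 0.005 0 0.05; 0.001 0 0.005 0 0.05' && python3 go.py
```

```text
clock: 8.65
position: [0.5314, 0.0761, 0.2316]
ee_rot: [0.168, -3.137, 0.0]
force: [0.0, -0.5, -1.2]
width: 0.607
gripper_force: 20.0
pose [0.5314 0.0761 0.2316] phi -3.034 tilt 0.000 j [ 0.31  0.64 -0.79  1.92  0.61  0.83  0.88] F [ 0.  -0.5 -1.2] w 55.7mm g 20.0 t 8.65
```

```bash
python3 -m inch '0 0 0.001 0 0.05; 0 0 0.001 0 0.05' | grep -E "pos|force: \["; python3 -m inch '0 0 0.001 0 0.05; 0 0 0.001 0 0.05'| grep -E "pos|force: \["
```

```text
position: [0.5314, 0.0761, 0.2306]
force: [-0.8, -0.4, -0.8]
position: [0.5314, 0.0762, 0.2304]
force: [-4.9, -1.4, 8.4]
```

```bash
python3 -m inch '0 0 0 0 0.06; 0 0 0 0 0.065; 0 0 0 0 0.07; 0 0 0 0 0.074' | grep -E "width|force: \["; python3 -m inch '0 0 -0.02 0 0.074; 0 0 -0.05 0 0.074; 0 0 -0.09 0 0.074; 0 0 -0.12 0 0.074' | grep -E "pos|force: \["; cat m.py - >m3.py <<'E'
import sys;n=sys.argv[1]
for c in H: H[c]=hsv(c,save(c,n+"_"+c)[:,:,::-1])
E
python3 m3.py p2; python3 go.py .547,-.067,.34,2.52
python3 - <<'E'
import cv2
a=cv2.imread('pics/p2_scene.png')[130:280,240:440];cv2.imwrite('pics/p2_s.png',cv2.resize(a,(800,600),interpolation=cv2.INTER_CUBIC))
E
```

```text
force: [0.4, -0.2, -0.4]
width: 0.793
position: [0.5315, 0.0765, 0.3517]
force: [-0.3, -0.1, 0.7]
pose [0.5325 0.0771 0.3537] phi -3.034 tilt 0.006 j [ 0.4   0.5  -0.9   1.8   0.45  1.05  1.01] F [ 0.8  0.1 -0.3] w 73.8mm g 0.0 t 9.95
.547,-.067,.34,2.52 -> 0.0010 -0.1449 0.0137 0.729 rows 4.9
```

View pics/p2_s.png

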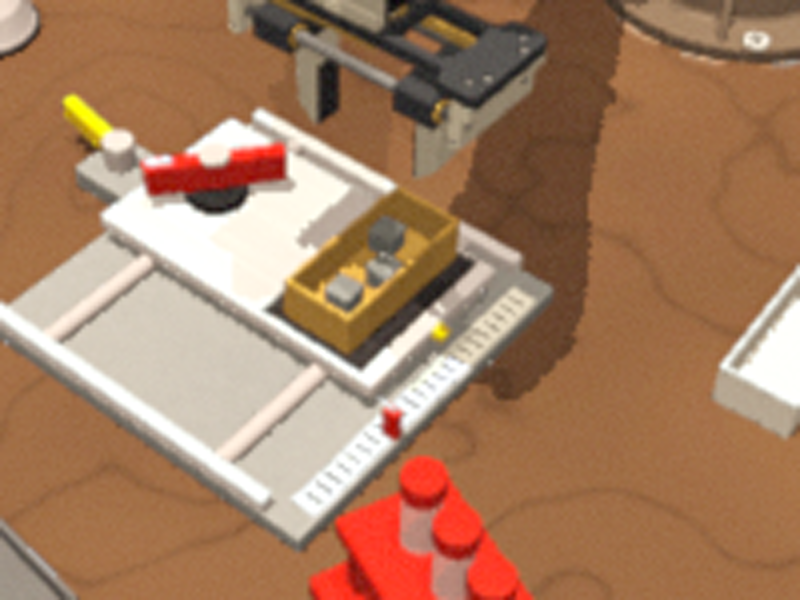

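Dish sits on the pad, inside its edges, three stones in it (crop (385,265)). Next the knob.

```bash
cat > m4.py <<'E'
exec(open('m.py').read())
import sys
for c in H: H[c]=hsv(c,cv2.imread(f'pics/p2_{c}.png'))
yel2=lambda h,s,v:(h>16)&(h<36)&(s>110)&(v>60)
both("dish",yel2,.06,(.53,.0775,.11),.12,.056,.045,.079)
for c in H:
    for q in("pointer","mark"): print(q,c,[(round(d["conf"],2),np.round(d["point"],1).tolist(),at(c,d["point"],.038 if q=="pointer" else .042)[:2].round(4)) for d in arm.place_of(c,q)[:2]])
E
python3 m4.py; python3 -m inch '0 -0.145 0.014 0.73 0.045; 0 -0.145 0.014 0.73 0.045; 0 -0.145 0.014 0.73 0.045; 0 -0.145 0.014 0.73 0.045; 0 -0.145 0.014 0.73 0.045' | grep pos;  python3 go.py .5468,-.067,.34,2.52 .5468,-.067,.236,2.52
```

```text
dish [142, 812] [[0.5307, 0.0782, 0.1206, 1.0352], [0.53, 0.0775, -0.29, 1.0], [0.5307, 0.0782, 0.1206, 0.0352]]
pointer top [(0.76, [202.0, 278.2], array([0.527 , 0.1459])), (0.28, [191.2, 383.0], array([ 0.5651, -0.1585]))]
mark top []
pointer scene [(0.91, [214.2, 347.7], array([0.5316, 0.1362]))]
mark scene [(0.46, [230.4, 335.3], array([0.5976, 0.1547]))]
position: [0.5465, -0.0703, 0.3339]
pose [ 0.5465 -0.0703  0.3339] phi 2.509 tilt 0.003 j [ 0.53  0.48 -0.69  1.8   0.36  0.99  0.63] F [-0.5  0.4 -0.2] w 45.4mm g 0.0 t 10.65
.5468,-.067,.34,2.52 -> 0.0017 0.0028 -0.0061 -0.011 rows 0.1
.5468,-.067,.236,2.52 -> 0.0000 0.0000 0.1040 0.000 rows 2.1
```

```bash
python3 -m inch '0.002 0.003 0.03 -0.01 0.045; 0.002 0.003 0.06 -0.01 0.045; 0.002 0.003 0.08 -0.01 0.045; 0.002 0.003 0.09 -0.01 0.045; 0.002 0.003 0.097 -0.01 0.045' | grep -E "pos|force: \["; python3 -m inch '0 0 0 0 0.03; 0 0 0 0 0.02; 0 0 0 0 0.008; 0 0 0 0 0.008; 0 0 0 0 0.008' 60 | grep -E "pos|force"
cat > w.py <<'E'
import sys; from h import *
# winding rows: phi0, n rows, roll per row
o=arm.observe();T=R.from_rotvec(o["ee_rot"]).as_matrix();f=np.arctan2(T[1,0],T[0,0]);n=int(sys.argv[1]);dr=float(sys.argv[2])
print(np.round(o["position"],4),"phi %.3f j5 %.2f j7 %.2f g %.1f w %.1f"%(f,o["joints"][4],o["joints"][6],o["gripper_force"],o["width"]*91.8))
for k in range(n):
    a=f-5*dr*k-.112;s=.012*5*dr
    print("call",k,"full row: %.4f %.4f 0 %.3f"%(np.cos(a)*s,np.sin(a)*s,5*dr))
E
python3 w.py 2 .14
```

```text
position: [0.5467, -0.0644, 0.2373]
force: [-0.1, -0.3, 0.7]
position: [0.5459, -0.0671, 0.2393]
force: [-7.6, -10.1, 9.0]
gripper_force: 59.8
[ 0.5459 -0.0671  0.2393] phi 2.527 j5 0.48 j7 0.54 g 59.8 w 13.7
call 0 full row: -0.0063 0.0056 0 0.700
call 1 full row: -0.0012 0.0083 0 0.700
```

```bash
python3 -m inch '-0.0013 0.0011 0 0.14 0.008; -0.0025 0.0022 0 0.28 0.008; -0.0038 0.0034 0 0.42 0.008; -0.005 0.0045 0 0.56 0.008; -0.0063 0.0056 0 0.7 0.008' | grep -E "pos|force"; python3 w.py 3 .14
```

```text
position: [0.5545, -0.066, 0.2393]
force: [-4.8, -8.6, 4.5]
gripper_force: 59.8
[ 0.5545 -0.066   0.2393] phi 1.821 j5 0.34 j7 -0.04 g 59.8 w 13.7
call 0 full row: -0.0012 0.0083 0 0.700
call 1 full row: 0.0045 0.0071 0 0.700
call 2 full row: 0.0080 0.0026 0 0.700
```

```bash
python3 -m inch '-0.0002 0.0017 0 0.14 0.008; -0.0005 0.0033 0 0.28 0.008; -0.0007 0.005 0 0.42 0.008; -0.001 0.0066 0 0.56 0.008; -0.0012 0.0083 0 0.7 0.008' | grep -E "pos|force"; python3 -m inch '0.0009 0.0014 0 0.14 0.008; 0.0018 0.0028 0 0.28 0.008; 0.0027 0.0043 0 0.42 0.008; 0.0036 0.0057 0 0.56 0.008; 0.0045 0.0071 0 0.7 0.008' | grep -E "pos|force"; python3 w.py 3 .14
```

```text
position: [0.5632, -0.0653, 0.2393]
force: [-3.8, -9.2, 2.3]
gripper_force: 59.9
position: [0.5718, -0.0647, 0.2393]
force: [-1.8, -11.3, 0.3]
gripper_force: 59.9
[ 0.5718 -0.0647  0.2393] phi 0.421 j5 0.05 j7 -1.18 g 59.9 w 13.6
call 0 full row: 0.0080 0.0026 0 0.700
call 1 full row: 0.0078 -0.0032 0 0.700
call 2 full row: 0.0039 -0.0075 0 0.700
```

```bash
python3 -m inch '0.0016 0.0005 0 0.14 0.008; 0.0032 0.001 0 0.28 0.008; 0.0048 0.0016 0 0.42 0.008; 0.0064 0.0021 0 0.56 0.008; 0.008 0.0026 0 0.7 0.008' | grep -E "pos|force"; python3 -m inch '0.0016 -0.0006 0 0.14 0.008; 0.0031 -0.0013 0 0.28 0.008; 0.0047 -0.0019 0 0.42 0.008; 0.0062 -0.0026 0 0.56 0.008; 0.0078 -0.0032 0 0.7 0.008' | grep -E "pos|force"; python3 w.py 3 .14
```

```text
position: [0.5801, -0.0642, 0.2393]
force: [-1.8, -12.8, -0.9]
gripper_force: 59.9
position: [0.5882, -0.0637, 0.2393]
force: [-3.5, -14.8, -1.2]
gripper_force: 59.9
[ 0.5882 -0.0637  0.2393] phi -0.980 j5 -0.25 j7 -2.30 g 59.9 w 13.8
call 0 full row: 0.0039 -0.0075 0 0.700
call 1 full row: -0.0018 -0.0082 0 0.700
call 2 full row: -0.0067 -0.0051 0 0.700
```

```bash
python3 -m inch '0 0 0 0 0.045; 0 0 0 0 0.045; 0 0 -0.02 0 0.045; 0 0 -0.05 0 0.045; 0 0 -0.05 0 0.045' | grep pos; python3 -m inch '0 0 0 -0.15 0.045; 0 0 0 -0.3 0.045; 0 0 0 -0.45 0.045; 0 0 0 -0.6 0.045; 0 0 0 -0.74 0.045' >/dev/null;python3 -m inch '0 0 0 -0.15 0.045; 0 0 0 -0.3 0.045; 0 0 0 -0.45 0.045; 0 0 0 -0.6 0.045; 0 0 0 -0.74 0.045' >/dev/null;python3 -m inch '0 0 0 -0.15 0.045; 0 0 0 -0.3 0.045; 0 0 0 -0.45 0.045; 0 0 0 -0.6 0.045; 0 0 0 -0.74 0.045' >/dev/null; python3 -m inch '0 0 0 -0.15 0.045; 0 0 0 -0.3 0.045; 0 0 0 -0.45 0.045; 0 0 0 -0.6 0.045; 0 0 0 -0.74 0.045' | grep pos
cat > m5.py <<'E'
exec(open('m.py').read())
import sys;n=sys.argv[1]
for c in H: H[c]=hsv(c,save(c,n+"_"+c)[:,:,::-1])
px=H["scene"]
yel2=lambda h,s,v:(h>16)&(h<36)&(s>110)&(v>60)
for c in H:
    for q in("pointer","mark","pad","brake_pivot","brake_tip","bell_top"): print(q,c,[(round(d["conf"],2),np.round(d["point"],1).tolist(),at(c,d["point"],dict(pointer=.038,mark=.042,pad=.045,bell_top=.056).get(q,.043))[:2].round(4)) for d in arm.place_of(c,q)[:2]])
a=cv2.imread(f'pics/{n}_scene.png')[130:280,240:440];cv2.imwrite(f'pics/{n}_s.png',cv2.resize(a,(800,600),interpolation=cv2.INTER_CUBIC))
both("dish",yel2,.06,(float(sys.argv[2]),float(sys.argv[3]),.11),.12,.056,.045,.079)
E
python3 m5.py w1 .572 .082; python3 go.py .5886,-.0633,.287,2.162
```

```text
position: [0.5904, -0.0593, 0.2925]
position: [0.5888, -0.059, 0.2889]
pointer top [(0.81, [187.7, 279.0], array([0.5688, 0.1447]))]
mark top []
pad top [(0.9, [189.5, 302.2], array([0.5642, 0.077 ]))]
brake_pivot top []
brake_tip top []
bell_top top [(0.52, [207.5, 465.5], array([ 0.5212, -0.3937]))]
pointer scene [(0.97, [221.8, 339.7], array([0.5662, 0.14  ]))]
mark scene [(0.57, [229.5, 333.5], array([0.5989, 0.1494]))]
pad scene [(0.74, [121.3, 236.0], array([ 0.5047, -0.4103])), (0.57, [209.4, 326.1], array([0.5657, 0.0882]))]
brake_pivot scene []
brake_tip scene [(0.53, [175.9, 300.3], array([ 0.5266, -0.0597]))]
bell_top scene [(0.41, [124.4, 233.8], array([ 0.5281, -0.3871]))]
dish [784, 854] [[0.5709, 0.0822, 0.1214, 0.1961], [0.569, 0.0814, 0.081, 0.1409], [0.5729, 0.0826, 0.1262, 0.0325]]
pose [ 0.5889 -0.0594  0.2887] phi 1.989 tilt 0.000 j [ 0.31  0.54 -0.42  1.76  0.27  0.9   0.18] F [-0.8  0.1  0.5] w 45.0mm g 0.0 t 17.35
.5886,-.0633,.287,2.162 -> -0.0034 -0.0018 0.0017 -0.173 rows 1.2
```

View pics/w1_s.png

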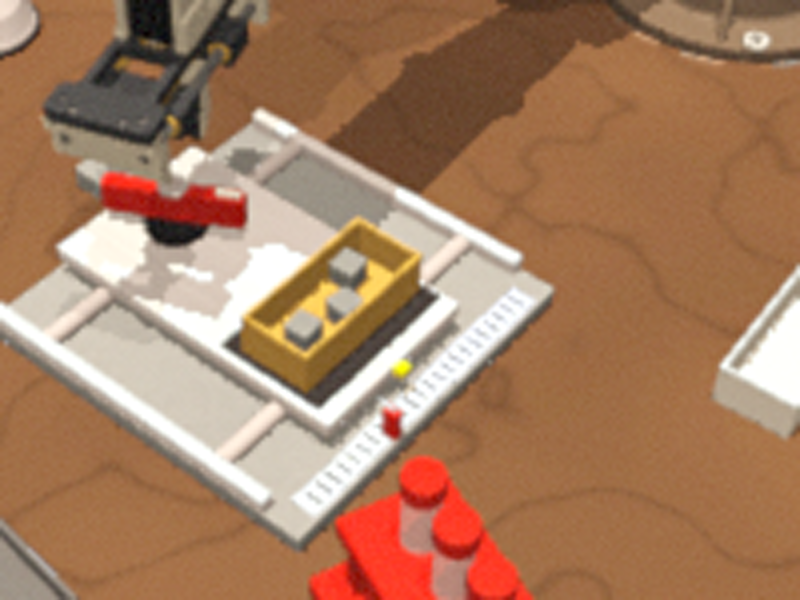

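```bash
python3 -m inch '-0.003 -0.0018 0 -0.14 0.045; -0.003 -0.0018 0 -0.173 0.045; -0.003 -0.0018 0.02 -0.173 0.045; -0.003 -0.0018 0.04 -0.173 0.045; -0.003 -0.0018 0.05 -0.173 0.045' | grep -E "pos|force: \["; python3 -m inch '0 0 0 0 0.03; 0 0 0 0 0.02; 0 0 0 0 0.008; 0 0 0 0 0.008; 0 0 0 0 0.008' 60 | grep -E "pos|force"; python3 w.py 3 .14
python3 - <<'E'
from h import *
im=cv2.imread('pics/w1_scene.png');h,s,v=[hsv('x',im)[:,:,i].astype(int) for i in range(3)]
red=((h<8)|(h>172))&(s>110)&(v>70);m=big(red,(235,338));print(np.argwhere(m).mean(0),m.sum(),np.argwhere(m).min(0),np.argwhere(m).max(0))
ye=(h>20)&(h<36)&(s>120)&(v>100);p=big(ye,(222,340));print(np.argwhere(p).mean(0),p.sum())
X=np.array([np.cos(.106),np.sin(.106)])
f=lambda q:fit({"scene":m},[*q,.106],.008,.012,.016,.042)
r=f((.597,.158));print(r)
# fixed-yaw grid
a=at("scene",np.argwhere(p).mean(0),.037)[:2];b=at("scene",np.argwhere(m).mean(0)-[.0,0],.030)[:2];print("pointer",a,"mark",b,"dx",(b-a)@X,(r[0][:2]-a)@X)
E
```

```text
position: [0.5879, -0.0631, 0.2372]
force: [-0.6, -0.3, 0.2]
position: [0.5879, -0.0636, 0.2394]
force: [-4.3, -2.7, 4.3]
gripper_force: 60.0
[ 0.5879 -0.0636  0.2394] phi 2.161 j5 0.34 j7 0.30 g 60.0 w 13.6
call 0 full row: -0.0039 0.0075 0 0.700
call 1 full row: 0.0018 0.0082 0 0.700
call 2 full row: 0.0067 0.0051 0 0.700
[235.53846154 337.57692308] 26 [232 336] [239 339]
[221.875  340.0625] 16
(array([ 0.59739542,  0.16249727, -0.62433762]), np.float64(0.30368763557483736))
pointer [0.56503014 0.14027149] mark [0.59828385 0.16408885] dx 0.03558698240413225 0.03453515361397341
```

```bash
python3 -m inch '-0.0008 0.0015 0 0.14 0.008; -0.0016 0.003 0 0.28 0.008; -0.0023 0.0045 0 0.42 0.008; -0.0031 0.006 0 0.56 0.008; -0.0039 0.0075 0 0.7 0.008' | grep -E "pos|force"; python3 -m inch '0.0004 0.0016 0 0.14 0.008; 0.0007 0.0033 0 0.28 0.008; 0.0011 0.0049 0 0.42 0.008; 0.0014 0.0066 0 0.56 0.008; 0.0018 0.0082 0 0.7 0.008' | grep -E "pos|force"; python3 -m inch '0.0013 0.001 0 0.14 0.008; 0.0027 0.002 0 0.28 0.008; 0.004 0.0031 0 0.42 0.008; 0.0054 0.0041 0 0.56 0.008; 0.0067 0.0051 0 0.7 0.008' | grep -E "pos|force"; python3 w.py 1 .08
```

```text
position: [0.5964, -0.0627, 0.2394]
force: [-3.5, -1.9, 4.1]
gripper_force: 60.0
position: [0.6049, -0.0619, 0.2394]
force: [-2.9, -2.3, 2.7]
gripper_force: 60.0
position: [0.6133, -0.0611, 0.2394]
force: [-2.9, -2.9, 2.0]
gripper_force: 60.0
[ 0.6133 -0.0611  0.2394] phi 0.056 j5 -0.10 j7 -1.41 g 60.0 w 13.4
call 0 full row: 0.0048 -0.0003 0 0.400
```

```bash
cat > m6.py <<'E'
from h import *
import sys;n=sys.argv[1]
I={c:save(c,n+"_"+c)[:,:,::-1].copy() for c in("scene","top")}
X=np.array([np.cos(.106),np.sin(.106)])
for c,zm in(("scene",.03),("top",.042)):
    h,s,v=[hsv(c,I[c])[:,:,i].astype(int) for i in range(3)]
    red=((h<10)|(h>170))&(s>90)&(v>70)
    ye=(h>20)&(h<36)&(s>110)&(v>100)
    try:
        m=big(red,proj(c,[.597,.161,.03]));p=big(ye,proj(c,[.592,.143,.037]))
        a,b=[np.argwhere(k).mean(0) for k in(p,m)]
        A=at(c,a,.037)[:2];B=at(c,b,zm)[:2];print(c,"pointer",a.round(1),A.round(4),p.sum(),"mark",b.round(1),B.round(4),m.sum(),"dx %.4f"%((B-A)@X))
    except Exception as e: print(c,e)
q1=cv2.resize(I["scene"][195:255,295:385],(800,533),interpolation=cv2.INTER_CUBIC)
q2=cv2.resize(I["top"][155:215,245:335],(800,533),interpolation=cv2.INTER_CUBIC)
cv2.imwrite(f'pics/{n}_c.png',cv2.resize(np.hstack([q1,q2]),(800,267)) if 0 else cv2.resize(np.vstack([q1[100:480],q2[60:440]]),(630,600)))
E
python3 m6.py w2
```

```text
scene pointer [227.4 334.1] [0.5899 0.1427] 16 mark [235.2 337.5] [0.5978 0.1632] 29 dx 0.0100
top pointer [178.7 300.1] [0.5966 0.0839] 739 mark [178.7 272.3] [0.5943 0.1645] 12 dx 0.0062
```

View pics/w2_c.png

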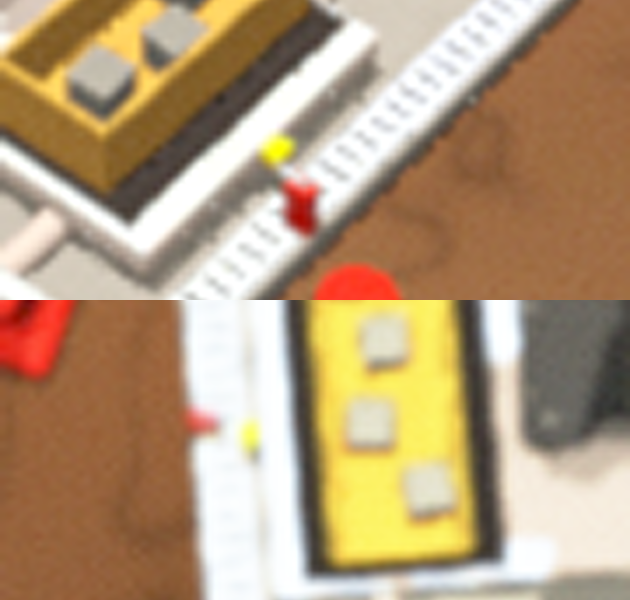

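```bash
cat > m7.py <<'E'
from h import *
import sys
from scipy.optimize import fsolve
n=sys.argv[1];yaw=.106;X=np.array([np.cos(yaw),np.sin(yaw)]);Y=np.array([-X[1],X[0]])
def cen(c,p,lx,ly,z0,z1):
    m=cv2.moments(hull(c,[*p,yaw],lx,ly,z0,z1));return np.array([m["m01"],m["m10"]])/m["m00"]
for c in("scene","top"):
    h,s,v=[hsv(c,cv2.imread(f'pics/{n}_{c}.png'))[:,:,i].astype(float) for i in range(3)]
    r0,c0=[int(round(k)) for k in proj(c,[.597,.157,.033])];sl=np.s_[r0-7:r0+8,c0-7:c0+8]
    hh,ss,vv=h[sl],s[sl],v[sl]
    wr=np.where((hh<8)|(hh>172),np.clip((ss-120)/130,0,1),0);
    q=proj(c,[.594,.143,.037]);r1,c1=[int(round(k)) for k in q];s2=np.s_[r1-6:r1+7,c1-(6):c1+4]
    wy=np.where((h[s2]>22)&(h[s2]<36),np.clip((s[s2]-80)/150,0,1),0)
    g=lambda w,r,cc:np.array([(w.sum(1)@(np.arange(w.shape[0])+r)),(w.sum(0)@(np.arange(w.shape[1])+cc))])/w.sum()
    a=g(wr,r0-7,c0-7);b=g(wy,r1-6,c1-6)
    M=fsolve(lambda p:cen(c,p,.008,.012,.016,.042)-a,[.597,.158]);P=fsolve(lambda p:cen(c,p,.010,.008,.034,.038)-b,[.592,.14])
    print(c,"mark",a.round(1),M.round(4),round(wr.sum(),1),"pointer",b.round(1),P.round(4),round(wy.sum(),1),"dx %.4f dy %.4f"%((M-P)@X,(M-P)@Y))
E
python3 m7.py w2
```

```text
scene mark [235.5 337.6] [0.5978 0.1636] 13.7 pointer [227.3 334.2] [0.5887 0.142 ] 11.0 dx 0.0113 dy 0.0205
top mark [179.  272.3] [0.5949 0.1657] 1.0 pointer [180.8 280.4] [0.5893 0.1414] 1.8 dx 0.0081 dy 0.0236
```

The pointer is still about 7 mm short of the mark: top px (180.5,280.4) against (178.8,273.4). I wind on 0.56 rad.

```bash
python3 -m inch '0.0017 -0.0001 0 0.14 0.008; 0.0034 -0.0002 0 0.28 0.008; 0.005 -0.0003 0 0.42 0.008; 0.0067 -0.0004 0 0.56 0.008; 0.0067 -0.0004 0 0.56 0.008' | grep -E "pos|force"; python3 m6.py w3; python3 m7.py w3;python3 w.py 1 .02
```

```text
position: [0.62, -0.0605, 0.2394]
force: [-3.0, -5.3, 5.1]
gripper_force: 60.0
scene pointer [229.2 332.4] [0.5972 0.1438] 17 mark [235.4 337.5] [0.5981 0.1636] 29 dx 0.0029
top pointer [176.8 300. ] [0.6021 0.0845] 727 mark [178.8 272.4] [0.5939 0.1644] 11 dx 0.0003
scene mark [235.6 337.6] [0.5979 0.1637] 14.1 pointer [229.1 332.4] [0.5964 0.143 ] 11.6 dx 0.0037 dy 0.0204
top mark [179.  272.2] [0.5948 0.1658] 1.0 pointer [178.5 280.1] [0.596  0.1423] 1.5 dx 0.0013 dy 0.0235
[ 0.62   -0.0605  0.2394] phi -0.499 j5 -0.22 j7 -1.86 g 60.0 w 13.6
call 0 full row: 0.0010 -0.0007 0 0.100
```

View pics/w3_c.png

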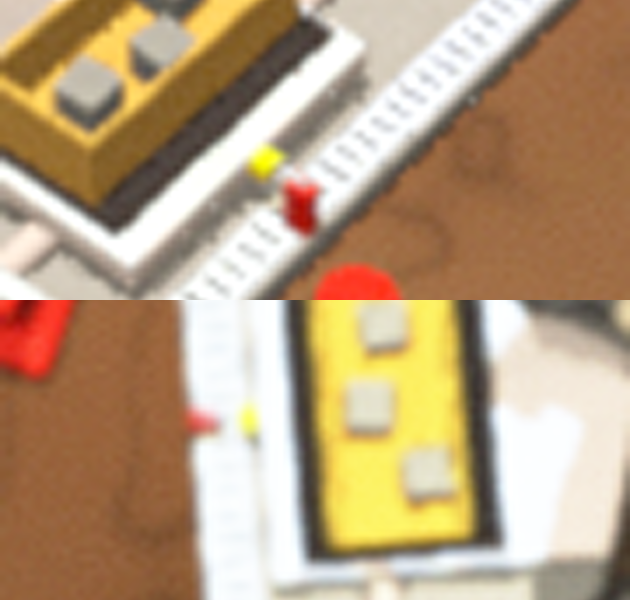

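Pointer and mark are nearly abreast (top crop (250,421) against (202,423)). About 1 mm remains, so I give a last nudge and then release.

```bash
python3 -m inch '0.0004 -0.0003 0 0.04 0.008; 0.0008 -0.0005 0 0.08 0.008; 0.0008 -0.0005 0 0.08 0.008' | grep -E "pos|force"; python3 m7.py w3 >/dev/null; python3 -m inch '0 0 0 0 0.045; 0 0 0 0 0.045; 0 0 -0.02 0 0.045; 0 0 -0.06 0 0.03; 0 0 -0.06 0 0.01' | grep -E "pos|force"
cat > m8.py <<'E'
exec(open('m.py').read())
for c in H: H[c]=hsv(c,save(c,"b_"+c)[:,:,::-1])
from h import *
yel2=lambda h,s,v:(h>20)&(h<36)&(s>110)&(v>90)
both("brake",yel2,.035,(.56,-.2,-1.6),.07,.012,.023,.043)
both("bell",yel2,.055,(.522,-.395,0),.027,.027,.05,.056)
for c in H:
    for q in("brake_pivot","brake_tip","bell_top"): print(q,c,[(round(d["conf"],2),np.round(d["point"],1).tolist(),at(c,d["point"],dict(bell_top=.056).get(q,.043))[:2].round(4)) for d in arm.place_of(c,q)[:2]])
E
python3 m8.py; cp pics/b_scene.png pics/w4_scene.png; cp pics/b_top.png pics/w4_top.png; python3 m7.py w4; python3 go.py
```

```text
position: [0.6208, -0.0605, 0.2394]
force: [-3.9, -4.2, 5.1]
gripper_force: 60.0
position: [0.623, -0.0594, 0.3036]
force: [0.8, -0.8, 0.8]
gripper_force: 0.0
brake [135, 32] [[0.5595, -0.2007, -1.6757, 1.289], [0.5595, -0.2007, -1.6757, 0.289], [0.56, -0.2, -2.0, 1.0]]
bell [68, 32] [[0.5235, -0.3957, -0.5298, 0.6689], [0.5229, -0.395, 0.2544, 0.2632], [0.522, -0.3988, -0.5083, 0.3668]]
brake_pivot top [(0.39, [191.8, 385.9], array([ 0.563 , -0.1662]))]
brake_tip top [(0.47, [198.0, 408.4], array([ 0.5463, -0.2318])), (0.4, [206.7, 466.0], array([ 0.5245, -0.3995]))]
bell_top top [(0.55, [206.3, 466.7], array([ 0.5248, -0.3972]))]
brake_pivot scene [(0.55, [180.8, 270.9], array([ 0.6016, -0.1028]))]
brake_tip scene []
bell_top scene [(0.56, [124.4, 233.2], array([ 0.5295, -0.3884]))]
scene mark [235.6 337.6] [0.5979 0.1637] 14.0 pointer [229.3 332.1] [0.5974 0.1431] 11.5 dx 0.0027 dy 0.0204
top mark [179.1 272.2] [0.5947 0.1659] 1.0 pointer [178.2 280.1] [0.5969 0.1424] 1.5 dx 0.0004 dy 0.0236
pose [ 0.6209 -0.0593  0.2978] phi -0.578 tilt 0.002 j [-0.21  0.55  0.33  1.72 -0.21  0.92 -1.95] F [ 0.3 -0.7  0.6] w 10.0mm g 0.0 t 21.75
```

Pointer is at the mark. Now the brake: push the lever from its guest side with closed fingers.

```bash
cat > bk.py <<'E'
from h import *
import sys
yaw=.106;X=np.array([np.cos(yaw),np.sin(yaw)]);Y=np.array([-X[1],X[0]]);P=np.array([.566,-.163]);r=.042
prev=None
for th,cl in((.15,.015),(.3,0),(.6,0),(.9,0),(1.2,0),(1.5,0),(1.6,0)):
    u=np.array([-np.sin(th),-np.cos(th)]);t=np.array([-np.cos(th),np.sin(th)]);h=.0095*abs(np.cos(th))+.018*abs(np.sin(th))
    b=r*u-(.006+h+cl)*t; w=P+b[0]*X+b[1]*Y
    print(th,"world",w.round(4),"tool-from-start (x,y):",None if prev is None else [round(b[0]-prev[0],4),round(-(b[1]-prev[1]),4)])
    if prev is None: prev=b
E
python3 bk.py; python3 go.py .5965,-.203,.3,.106
```

```text
0.15 world [ 0.5972 -0.2064] tool-from-start (x,y): None
0.3 world [ 0.5779 -0.2081] tool-from-start (x,y): [np.float64(-0.0194), np.float64(-0.0003)]
0.6 world [ 0.5672 -0.2114] tool-from-start (x,y): [np.float64(-0.0303), np.float64(0.0017)]
0.9 world [ 0.5543 -0.211 ] tool-from-start (x,y): [np.float64(-0.0432), np.float64(0.0)]
1.2 world [ 0.5407 -0.2056] tool-from-start (x,y): [np.float64(-0.0561), np.float64(-0.0068)]
1.5 world [ 0.529  -0.1946] tool-from-start (x,y): [np.float64(-0.0666), np.float64(-0.0189)]
1.6 world [ 0.526  -0.1904] tool-from-start (x,y): [np.float64(-0.0691), np.float64(-0.0234)]
pose [ 0.6209 -0.0593  0.2978] phi -0.578 tilt 0.002 j [-0.21  0.55  0.33  1.72 -0.21  0.92 -1.95] F [ 0.3 -0.7  0.6] w 10.0mm g 0.0 t 21.75
.5965,-.203,.3,.106 -> 0.0581 0.1337 -0.0022 -0.684 rows 4.6
```

```bash
python3 -m inch '0.059 0.136 -0.002 -0.684 0; 0.059 0.136 -0.002 -0.684 0; 0.059 0.136 -0.002 -0.684 0; 0.059 0.136 -0.002 -0.684 0; 0.059 0.136 -0.002 -0.684 0' | grep pos; python3 go.py .5972,-.2064,.212,.106
```

```text
position: [0.5953, -0.2082, 0.3002]
pose [ 0.5953 -0.2082  0.3002] phi 0.107 tilt 0.001 j [ 0.15  0.54  0.15  1.69 -0.1   0.92 -1.12] F [-0.1  1.8  0.5] w 0.4mm g 0.0 t 22.25
.5972,-.2064,.212,.106 -> 0.0021 -0.0016 0.0882 0.001 rows 1.8
```

```bash
python3 -m inch '0.002 -0.0015 0.03 0 0; 0.002 -0.0015 0.06 0 0; 0.002 -0.0015 0.08 0 0; 0.002 -0.0015 0.088 0 0; 0.002 -0.0015 0.088 0 0' | grep -E "pos|force: \["; python3 -m inch '-0.01 0 0 0 0; -0.019 0 0 0 0; -0.025 0.001 0 0 0; -0.03 0.002 0 0 0; -0.037 0.001 0 0 0' | grep -E "pos|force: \["; python3 v.py scene brk 100 250 200 400; python3 go.py
```

```text
position: [0.5976, -0.2037, 0.2115]
force: [-0.3, -0.8, 0.2]
position: [0.5623, -0.2088, 0.214]
force: [5.8, 1.4, 2.5]
pose [ 0.561  -0.2089  0.2138] phi 0.105 tilt 0.003 j [ 0.18  0.61  0.13  1.84 -0.12  0.7  -1.09] F [2.5 1.7 2.8] w 0.5mm g 2.1 t 23.30
```

View pics/brk.png

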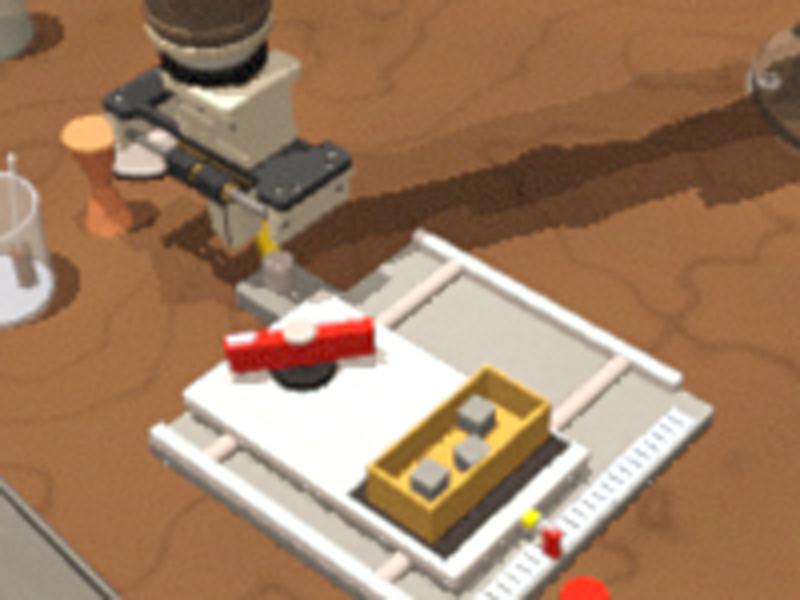

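The picture shows the fingers pushing the yellow lever, crop (265,238). The shuttle, dish and stones are undisturbed, with the pointer beside the mark at (530,518)/(552,543).

```bash
python3 -m inch '-0.006 -0.001 0 0 0; -0.0125 -0.004 0 0 0; -0.019 -0.008 0 0 0; -0.025 -0.0135 0 0 0; -0.03 -0.02 0 0 0' | grep -E "pos|force: \["; python3 -m inch '-0.001 -0.002 0 0 0; -0.002 -0.004 0 0 0; -0.002 -0.004 0 0 0' | grep -E "pos|force: \["; python3 go.py
cat > m9.py <<'E'
from h import *
for c in("top","scene"):
    im=save(c,"br_"+c)[:,:,::-1].copy();h,s,v=[hsv(c,im)[:,:,i].astype(int) for i in range(3)]
    m=(h>20)&(h<36)&(s>110)&(v>80);r,cc=[int(k) for k in proj(c,[.55,-.17,.04])];q=np.zeros_like(m);q[r-22:r+30,cc-25:cc+25]=1;m&=q
    p=np.argwhere(m);print(c,len(p))
    if len(p)>5:
        w=np.array([at(c,k,.040)[:2] for k in p]);u,sv,vt=np.linalg.svd(w-w.mean(0));d=vt[0]*np.sign(-vt[0][0]);print(w.mean(0).round(4),"dir",d.round(3),"theta %.2f"%(np.arctan2(-d[0],-d[1])+.106),"len %.3f"%np.ptp((w-w.mean(0))@d))
E
python3 m9.py
```

```text
position: [0.53, -0.1928, 0.2138]
force: [4.8, -1.8, 4.3]
position: [0.5275, -0.1884, 0.2133]
force: [3.9, -0.2, 5.2]
pose [ 0.5275 -0.1884  0.2133] phi 0.106 tilt 0.002 j [ 0.16  0.56  0.13  1.93 -0.11  0.65 -1.11] F [ 3.9 -0.2  5.2] w 0.7mm g 2.7 t 24.10
top 0
scene 75
[ 0.5285 -0.1638] dir [-0.896 -0.445] theta 1.22 len 0.067
```

```bash
python3 -m inch '-0.001 -0.003 0 0 0; -0.002 -0.006 0 0 0; -0.002 -0.009 0 0 0; -0.003 -0.011 0 0 0; -0.003 -0.011 0 0 0' | grep -E "pos|force: \["; python3 m9.py
```

```text
position: [0.5243, -0.1829, 0.2145]
force: [6.9, -19.3, 6.0]
top 0
scene 91
[ 0.5275 -0.1627] dir [-0.783 -0.623] theta 1.00 len 0.102
```

```bash
python3 -m inch '0.001 0.02 0 0 0; 0.001 0.03 0 0 0; 0.001 0.03 -0.05 0 0; 0.001 0.05 -0.1 0 0; 0.001 0.1 -0.1 0 0' | grep -E "pos|force: \["; python3 m9.py; cp pics/br_top.png pics/w4_top.png; cp pics/br_scene.png pics/w4_scene.png; python3 m7.py w4
python3 - <<'E'
from h import *
for c in("top","scene"):
    for q in("brake_pivot","brake_tip","bell_top"): print(q,c,[(round(d["conf"],2),np.round(d["point"],1).tolist(),at(c,d["point"],dict(bell_top=.056).get(q,.043))[:2].round(4)) for d in arm.place_of(c,q)[:2]])
E
python3 go.py .523,-.394,.3,.106
```

```text
position: [0.5363, -0.2719, 0.3176]
force: [2.2, -0.3, -0.4]
top 107
[ 0.5208 -0.1693] dir [-0.98 -0.2 ] theta 1.48 len 0.058
scene 107
[ 0.5228 -0.1635] dir [-0.944 -0.33 ] theta 1.34 len 0.070
scene mark [235.5 337.6] [0.5978 0.1636] 13.9 pointer [229.3 332.1] [0.5974 0.1431] 11.5 dx 0.0026 dy 0.0203
top mark [179.  272.3] [0.5949 0.1656] 0.9 pointer [178.2 280.1] [0.5969 0.1425] 1.8 dx 0.0004 dy 0.0233
brake_pivot top [(0.6, [191.7, 384.0], array([ 0.5632, -0.1606])), (0.42, [167.2, 298.1], array([0.6294, 0.0905]))]
brake_tip top [(0.69, [217.5, 389.8], array([ 0.4886, -0.178 ])), (0.43, [142.8, 438.7], array([ 0.711 , -0.3204]))]
bell_top top []
brake_pivot scene [(0.55, [166.1, 268.7], array([ 0.5663, -0.1572])), (0.26, [231.7, 329.7], array([0.6116, 0.1484]))]
brake_tip scene [(0.57, [152.7, 281.1], array([ 0.4993, -0.1797]))]
bell_top scene [(0.48, [121.5, 234.7], array([ 0.5164, -0.3985]))]
pose [ 0.5341 -0.2739  0.3116] phi 0.107 tilt 0.003 j [ 0.27  0.49  0.16  1.75 -0.1   0.91 -0.99] F [-0.  -0.3  0.9] w 0.5mm g 0.0 t 25.70
.523,-.394,.3,.106 -> -0.0239 0.1183 0.0116 0.001 rows 2.4
```

Run:
```python
from h import *
M={}
for c in("top","scene"):
    im=cv2.imread(f'pics/br_{c}.png');h,s,v=[hsv(c,im)[:,:,i].astype(int) for i in range(3)]
    m=(h>16)&(h<36)&(s>100)&(v>60);M[c]=big(m,proj(c,[.522,-.167,.035]));print(c,M[c].sum())
for L in(.058,):
    for m in(M,{"top":M["top"]},{"scene":M["scene"]}):
        x,e=fit(m,(.522,-.168,.2),L,.012,.023,.043);print(L,x.round(4),round(e,3),"theta %.3f"%(1.571-((x[2]+.2)%np.pi-.2)+.106))
```

```text
top 135
scene 121
0.058 [ 0.5187 -0.1699  0.1719] 0.391 theta 1.505
0.058 [ 0.5196 -0.1699  0.1737] 0.248 theta 1.503
0.058 [ 0.5189 -0.1699  0.1828] 0.127 theta 1.494
```

Brake lever fully over (θ ≈ 1.50). Now the bell.

```bash
python3 -m inch '-0.01 0.045 0.005 0 0; -0.02 0.09 0.01 0 0; -0.0245 0.12 0.012 0 0; -0.0245 0.12 0.03 0 0; -0.0245 0.12 0.04 0 0' | grep -E "pos|force: \["; python3 go.py .5225,-.3955,.24,.106
```

```text
position: [0.5221, -0.397, 0.2709]
force: [-0.1, 0.8, -0.4]
pose [ 0.5221 -0.397   0.2709] phi 0.105 tilt 0.002 j [ 0.46  0.61  0.17  1.64 -0.12  0.9  -0.79] F [-0.1  0.8 -0.4] w -0.0mm g 0.0 t 26.20
.5225,-.3955,.24,.106 -> 0.0006 -0.0015 0.0309 -0.001 rows 0.6
```

```bash
python3 -m inch '0.0005 -0.001 0.02 0 0; 0.0005 -0.001 0.03 0 0; 0.0005 -0.001 0.036 0 0; 0.0005 -0.001 0.04 0 0; 0.0005 -0.001 0.04 0 0' | grep -E "pos|force: \["; python3 -m inch '0 0 0.002 0 0; 0 0 0.002 0 0' | grep -E "pos|force: \["
```

```text
position: [0.5232, -0.3956, 0.2327]
force: [-0.7, 1.9, 2.5]
position: [0.5233, -0.3962, 0.2312]
force: [0.5, 1.6, 2.8]
```

```bash
python3 -m inch '0 0 0.002 0 0; 0 0 0.002 0 0' | grep -E "pos|force: \["; python3 -m inch '0 0 0.002 0 0; 0 0 0.002 0 0' | grep -E "pos|force: \[";  python3 -m inch '0 0 0.0015 0 0; 0 0 0.0015 0 0' | grep -E "pos|force: \["
```

```text
position: [0.5233, -0.3962, 0.229]
force: [1.1, 1.4, 5.3]
position: [0.5233, -0.3963, 0.2282]
force: [-3.0, 4.2, 14.9]
position: [0.5233, -0.3963, 0.2279]
force: [-4.6, 7.0, 26.4]
```

The plunger is bottomed: the force rose to 26 N with no further travel. I lift away and do a last check.

```bash
python3 -m inch '0 0 -0.02 0 0; 0 0 -0.06 0 0; 0 0 -0.1 0 0; 0 0 -0.1 0 0; 0 0 -0.1 0 0' | grep -E "pos|force: \["; python3 m9.py; cp pics/br_top.png pics/w4_top.png; cp pics/br_scene.png pics/w4_scene.png; python3 m7.py w4
cat > m10.py <<'E'
exec(open('m.py').read())
for c in H: H[c]=hsv(c,cv2.imread(f'pics/br_{c}.png'))
yel2=lambda h,s,v:(h>16)&(h<36)&(s>110)&(v>60)
both("dish",yel2,.06,(.603,.0855,.11),.12,.056,.045,.079)
for q in("jigger","beaker","tube_rack"):
    for c in("top","scene"): print(q,c,[at(c,d["point"],0)[:2] for d in arm.place_of(c,q)[:1]])
E
python3 m10.py
```

```text
position: [0.5228, -0.3967, 0.3259]
force: [-0.3, 0.8, -1.1]
top 127
[ 0.5185 -0.1698] dir [-0.982 -0.188] theta 1.49 len 0.060
scene 98
[ 0.523  -0.1642] dir [-0.946 -0.326] theta 1.35 len 0.070
scene mark [235.5 337.6] [0.5978 0.1636] 14.0 pointer [229.3 332.1] [0.5974 0.1431] 11.4 dx 0.0026 dy 0.0203
top mark [179.1 272.3] [0.5946 0.1656] 1.0 pointer [178.2 280.1] [0.5969 0.1424] 1.7 dx 0.0003 dy 0.0233
dish [787, 879] [[0.6044, 0.0858, 0.1157, 0.1888], [0.602, 0.0836, 0.0806, 0.1383], [0.6057, 0.0859, 0.1167, 0.0189]]
jigger top [array([ 0.611 , -0.3281])]
jigger scene [array([ 0.6124, -0.3308])]
beaker top [array([ 0.7148, -0.3298])]
beaker scene [array([ 0.7276, -0.2991])]
tube_rack top [array([0.7033, 0.3445])]
tube_rack scene [array([0.712 , 0.3474])]m7.py:16: RuntimeWarning: The iteration is not making good progress, as measured by the 
 improvement from the last ten iterations.
  M=fsolve(lambda p:cen(c,p,.008,.012,.016,.042)-a,[.597,.158]);P=fsolve(lambda p:cen(c,p,.010,.008,.034,.038)-b,[.592,.14])
```

```bash
python3 -c "
from cell import arm
print(arm.sign_off())"
```

```text
the job is handed in; nothing more can be done
None
```

I carried out every step in order and handed the job in after about 28 s: dish and its three stones on the pad, pointer within about 1–2 mm of the mark by the cameras, brake at about 1.50 rad, and bell pressed to its stop; the rack, beaker and jigger were not touched.

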